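# Draw a board of casts out of the drying rack to its line and hold it

## Task

Draw the grey board that carries the two pink casts straight out of the wooden drying rack by its steel handle until the black line across the board is level with the front ends of the rack's dividers, so that both casts stand clear of the slatted deck. There is no stop and by then the board is past its balance point, so keep it level all the way and finish still gripping it: I will lift the casts off while you hold it from tipping. Keep the pink casts standing on it, and do not disturb the board with the tan casts or the small things lying on the bench.

Things in the scene. Friction and masses are not known exactly. Their poses are not given: they have to be found in the camera images.
- rack: Fixed drying rack of light wood, 120 (x) x 220 (y) x 102 mm: three 8 mm dividers form two open-ended bays, 94 mm wide, centred at y = -51 and +51 mm; boards lie on ledges with tops at z = 45 mm. Slatted deck: underside z = 94 mm, front edge 12 mm behind the dividers' front ends. Origin: centre of the underside, on the worktop. Boards draw out along its -x.
- rack_front (a point): Middle divider's front end at the height of the ledge tops (rack frame x = -60 mm, y = 0, z = 45 mm), axes as the rack's; the front ends of all dividers and ledges lie in its x = 0 plane.
- pink_board: Loose grey board with the two pink casts, 240 (x) x 90 (y) x 8 mm, about 0.25 kg, lying in either bay of the rack with some 2 mm play at each side, its axes as the rack's. Origin: centre of its underside. At the start its front end stands about 60 to 84 mm out of the rack and its tail out of the back.
- pink_board_handle (a point): Middle of the bar of its steel bow handle: 10 mm round bar along the board's y, 58 mm clear between the posts, centre 32 mm above the board's top, 12 mm behind its front edge. At the start at least 33 mm is free behind the bar to the front cast (28 mm high), 55 mm to the deck; ahead all is free. Pinch it from above, fingers closing along the board's x.
- pink_board_line (a point): Middle of the 4 mm wide black line across the board's top, 166 mm behind its front edge. The board alone balances 120 mm behind its front edge.
- pink_cast_front: Pink plaster cast, 53 x 65 x 28 mm, loose on the board, 84 mm behind its front edge. Origin: centre of the underside.
- pink_cast_rear: Second pink plaster cast, 51 x 65 x 28 mm, loose on the same board, 142 mm behind its front edge. Origin: centre of the underside.
- tan_board: The same kind of board in the other bay, to be left alone; same size, handle and line. Origin: centre of its underside.
- tan_cast_front: Tan plaster cast, 54 x 69 x 28 mm, on the tan board, 84 mm behind its front edge. Origin: centre of the underside.
- tan_cast_rear: Tan plaster cast, 51 x 67 x 28 mm, on the tan board, 142 mm behind its front edge. Origin: centre of the underside.
- mould: Light blue silicone mould, 56 x 69 x 18 mm, loose on the worktop. Origin: centre of the underside.
- dropper: White dropper bottle with a green ring, 26 mm across, 56 mm high, loose on the worktop. Origin: centre of the underside.
- rim: Pink horseshoe-shaped wax rim, 24 x 37 x 9 mm, loose on the worktop. Origin: centre of the underside.
Not all that is in view belongs to the job. Leave any orange look-alike of the pink_cast_front alone.

How it is judged:
By the outcome, as a careful person would: the job done as asked, in the order asked, and still so for the second after the job is handed in, while the arm keeps its last pose, push and grip.
It also fails if it takes over 32 s, if anything falls off the work surface, if the arm or the gripper's body presses on something with over 40 N, if the wrist force passes 120 N, or if a joint passes its speed limit or range.

## Robot

A 6-joint arm with a two-finger parallel gripper is mounted at the origin on a cart in front of the work surface, level with it; the furniture and walls round the work are solid. World frame = base frame: x ahead of the robot, y to its left, z up, the work surface at z = 0. Lengths are in m, angles in degrees, forces in N, time in s.
With the tool pointing down it reaches from about 0.3 to 1 m from the base axis. Payload 5.1 kg.
Tool frame: the origin (TCP) lies midway between the tips of the shut fingers; the grasp point (between the pads) lies bot.tcp_to_grasp behind it (bot.tcp_to_grasp is the distance from the TCP to the grasp point, in m); z points along the fingers, y is the line along which they close (so a half turn about z gives the same grasp; the last joint's range is limited). The gripper opens to 95 mm and grips with 3 to 60 N. Pads are 20 mm wide; open, the fingers measure 119 mm over their backs; the gripper's body (75 mm by 180 mm) begins 59 mm behind the grasp point.
Start: joints at [-81.853, 7.093, 94.555, -0, 78.352, -4.733], TCP at [0.145, -0.634, 0.215] pointing down, gripper open.
Joint ranges: [-149.61, 149.61], [-58.7, 133.49], [1.44, 155.28], [-77.14, 257.14], [18.33, 153.61], [-166.67, 166.67]. Speed limits (degrees/s): [147.25, 147.25, 180, 180, 180, 180].

## Interface

Orientations are given as a 3x3 rotation matrix whose columns are the frame's x, y, z axes.
In Python, from rig import bot gives the robot as it stands.
- The arm moves only by the tool play_rows, never from a script. Its argument "series" is a list that holds one entry, the list of rows, each a list of 5 numbers: the finger opening in mm, from 0 to 95.1, then the shift along the tool's x, y, z in mm, then the turn about the tool's z in rad. A call has 1 to 12 rows; each row shifts and turns the commanded pose from where the row before left it, along the tool's axes as they then stand; what a row does not reach is not made up. A row lasts 1/8 s, in which the tool goes at most 62.5 mm and 10.7 degrees, less where a joint would pass 70% of its speed; a pose out of reach is approached as far as the arm can. A call with a gripper value outside its range is refused whole. The fingers move at their own pace and stop on an object; "squeeze" is the grip in N (left out, the last holds). Time passes only in rows, so rows that do not move let the fingers close. It gives the time, the measured TCP pose, the force, the opening and the grip force at its end, in the units of the state.
- bot.sense(): the state, without advancing time (a new reading comes with each control period).
- bot.get_image(name): name is "scene" or "top" or "wrist"; returns a dict with "frame" (400x640x3 uint8, red, green, blue), "depth" (400x640 float32, m along the optical axis (not along the pixel's ray), 0 where there is no reading), "vfov" (degrees; the focal length in pixels is half the picture's height over the tangent of half this angle, whatever the lens; pixels are square), "cx", "cy" (the principal point, pixels), "rvec" (rotation vector, rad) and "tvec" (3), from world to camera coordinates, as OpenCV has them. Camera axes: x right, y down, z forward; pixel columns grow to the right and rows downward; lengths in m; the calibration is good to about 2 mm. A picture is of the moment at which its call begins.
- bot.sign_off(): hands the job in; it is judged then, once.
The state is a dict: "time_s": time; "q": joint angles; "qvel": joint speeds; "effort": joint torques, N m; "position": TCP position; "ee_rot": TCP orientation; "contact_force": force on the tool from outside, world axes, zero at the start; "wrist_torque": the same for the moment, N m; "finger_gap": opening from 0.0 (shut) to 1.0 (fully open); "gripper_force": force on a finger pad.
Only numpy, scipy, OpenCV 4.12 (cv2) and the standard library are available. Lean on these libraries where they do the work, as an engineer would, in place of code of your own. Each camera call takes 0.05 s, during which the arm holds its last target. There are 200 camera calls.

## Working session

There is one attempt and no reset: what is moved stays moved. The work goes in short steps, Python scripts to look and compute and a tool call to move; the robot and the scene stay as the last step left them, time stands still between calls to the robot, and variables do not carry over. Pictures are saved under pics/ and viewed, at most 11 in all, crops included, and the job is handed in when it is done.

Besides the shell and the picture viewer there is one more tool, called after "Emit:" by a JSON object that holds its "fn" and its "kwargs". play_rows: Moves the arm, as the interface text tells. Its arguments: {"type":"object","properties":{"series":{"type":"array","items":{"type":"array","items":{"type":"array","items":{"type":"number"}}}},"squeeze":{"type":"number"}},"required":["series"]}

```bash
mkdir -p pics; cat > h.py <<'E'
import numpy as np, cv2
from rig import bot
def get(n):
    im=bot.get_image(n); im['R']=cv2.Rodrigues(np.array(im['rvec'],float))[0]; im['t']=np.array(im['tvec'],float).ravel()
    h=im['frame'].shape[0]; im['f']=h/2/np.tan(np.radians(im['vfov'])/2); return im
def ray(im,u,v):
    d=im['R'].T@np.array([(u-im['cx'])/im['f'],(v-im['cy'])/im['f'],1]); return -im['R'].T@im['t'],d
def onz(im,u,v,z):
    c,d=ray(im,u,v); return c+d*(z-c[2])/d[2]
def dep(im):
    D=im['depth']; v,u=np.mgrid[:D.shape[0],:D.shape[1]]
    P=np.stack([(u-im['cx'])/im['f']*D,(v-im['cy'])/im['f']*D,D],-1)
    W=(P-im['t'])@im['R']; W[D==0]=np.nan; return W
def proj(im,p):
    q=im['R']@np.array(p)+im['t']; return q[0]/q[2]*im['f']+im['cx'],q[1]/q[2]*im['f']+im['cy']
def save(n,a): cv2.imwrite('pics/'+n,cv2.cvtColor(a,cv2.COLOR_RGB2BGR))
E
python3 - <<'E'
from h import *
print(bot.tcp_to_grasp, bot.sense())
for n in('scene','top'):
    im=get(n); save(n+'0.png',im['frame']); np.savez('pics/'+n+'0.npz',**im); print(n,im['f'],im['cx'],im['cy'],-im['R'].T@im['t'])
E
```

```text
0.0188 {'time_s': 0.0, 'q': array([-8.18511975e+01,  7.13211822e+00,  9.46323931e+01,  1.24327558e-03,
        7.83511620e+01, -4.73442226e+00]), 'qvel': array([ 0.00997725,  0.11538919, -0.096999  ,  0.07933573, -0.01936253,
        0.05220254]), 'effort': array([-8.53537713e-04, -4.17600882e+01, -3.59934747e+01,  7.73869688e-02,
        4.93344117e-02, -1.89165735e-04]), 'position': array([ 0.14479564, -0.6330228 ,  0.21342003]), 'ee_rot': array([[ 9.74827523e-01,  2.22960154e-01, -2.65127099e-04],
       [ 2.22960232e-01, -9.74825486e-01,  2.00150704e-03],
       [ 1.87803666e-04, -2.01023695e-03, -9.99997962e-01]]), 'contact_force': array([ 0.14735554, -0.74645604, -0.68975724]), 'wrist_torque': array([ 0.00278044, -0.0864252 , -0.05250576]), 'gripper_force': 0.0, 'finger_gap': 0.9975343723702783}
scene 456.41516071477236 319.50324620217293 193.7954707164549 [-0.20317971 -0.5020189   0.52644844]
top 437.14197019091284 319.77252716401097 203.0830251091073 [ 0.42974092 -0.00416112  0.99066788]
```

View pics/scene0.png

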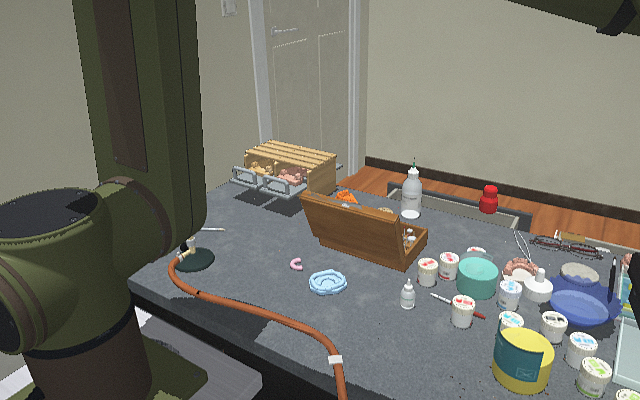

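View pics/top0.png

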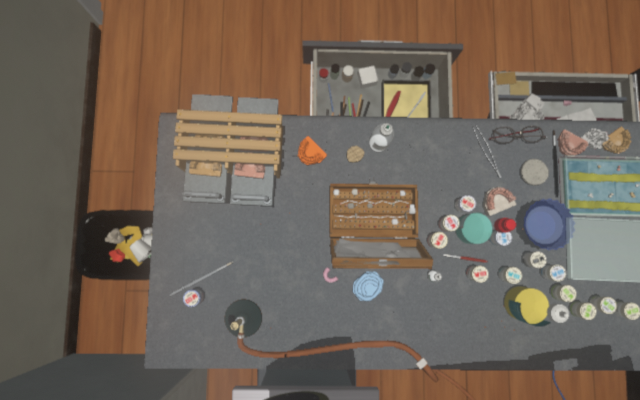

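```bash
python3 - <<'E'
from h import *
im=dict(np.load('pics/top0.npz'));
a=im['frame'][85:215,165:335]; save('topc.png',cv2.resize(a,None,fx=4.5,fy=4.5,interpolation=cv2.INTER_CUBIC))
s=dict(np.load('pics/scene0.npz')); b=s['frame'][130:215,220:370]; save('scenec.png',cv2.resize(b,None,fx=5,fy=5,interpolation=cv2.INTER_CUBIC))
W=dep(im)
for (u,v) in [(252,112),(228,118),(252,170),(252,190),(252,199),(205,198),(205,170),(240,190)]: print((u,v),W[v,u].round(4))
E
```

```text
(252, 112) [0.7491 0.1261 0.0561]
(228, 118) [0.7199 0.1695 0.1007]
(252, 170) [0.6172 0.1209 0.0649]
(252, 190) [0.5759 0.1215 0.0506]
(252, 199) [0.5509 0.1157 0.09  ]
(205, 198) [0.5565 0.2212 0.0539]
(205, 170) [0.6157 0.2214 0.0643]
(240, 190) [0.5753 0.1472 0.0519]
```

View pics/topc.png

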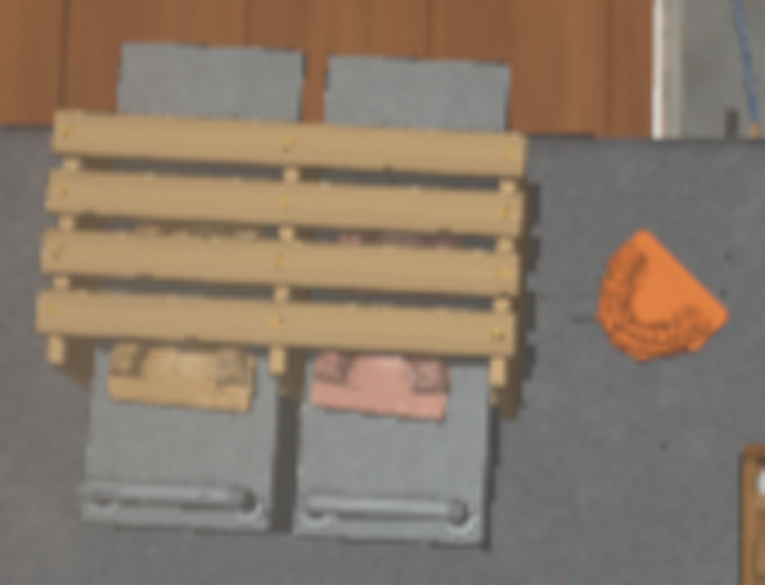

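View pics/scenec.png

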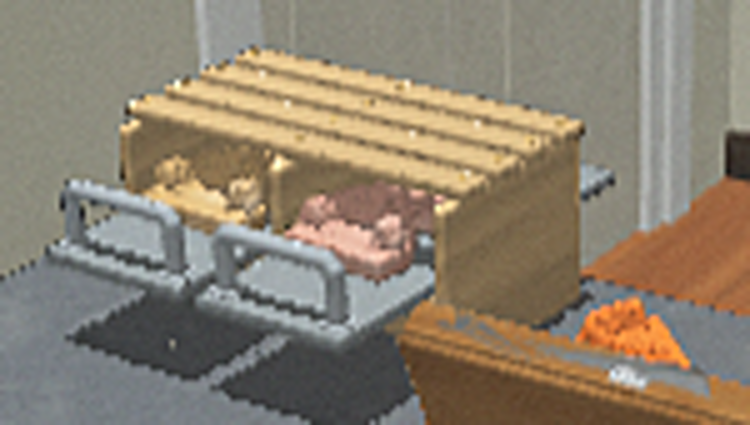

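The crop shows these candidates: the pink board's handle at top px (250,198), the tan board's handle at (203,195), and the orange look-alike cast at (311,150). I choose the handle at (250,198), because that board carries the pink casts and is in the right-hand bay. In the scene view it is at about (275,180).

```bash
python3 - <<'E'
from h import *
im=dict(np.load('pics/top0.npz'))
P=lambda x,y,z: onz(im,165+(x+.5)/4.5-.5,85+(y+.5)/4.5-.5,z)
fl,fr,rl,rr=P(295,533,.053),P(487,546,.053),P(327,57,.053),P(511,65,.053)
print(fl,fr,rl,rr); a=lambda p:np.degrees(np.arctan2(p[1],p[0]))
print('yaw',a(rl-fl),a(rr-fr),a(fl-fr)-90,a(rl-rr)-90, np.linalg.norm(rl-fl),np.linalg.norm(fl-fr))
print('bar',P(318,508,.085),P(460,514,.085))
d=[P(56,362,.102),P(277,372,.102),P(497,384,.102)]; print('div',d,a(d[0]-d[2])-90)
s=[P(55,112,.102),P(525,137,.102),P(36,292,.102),P(514,318,.102)]; print('slat',a(s[0]-s[1])-90,a(s[2]-s[3])-90)
w=get('wrist'); print('wcam',-w['R'].T@w['t'],w['f'], w['R'][2])
E
```

```text
[0.54642807 0.167122   0.053     ] [0.54145005 0.07537189 0.053     ] [0.78335071 0.16010952 0.053     ] [0.78108287 0.06941533 0.053     ]
yaw -1.69535554662065 -1.4239093851962614 -3.1056147195873223 -1.4324018763615243 0.23702638885359809 0.09188505218419953
bar [0.55425348 0.15111257 0.085     ] [0.55239555 0.0855064  0.085     ]
div [array([0.617515 , 0.2697373, 0.102    ]), array([0.61449207, 0.16910441, 0.102     ]), array([0.61051506, 0.06847688, 0.102     ])] -1.9919712043535327
slat -2.049846900279505 -2.218905897910176
wcam [ 0.21697691 -0.61765984  0.38433948] 285.14227127854815 [-0.25517515 -0.05713872 -0.96520506]
```

Emit:
{"fn": "play_rows", "kwargs": {"series": [[[36,33,-37.5,-3,0],[36,33,-37.5,-3,0],[36,33,-37.5,-3,0],[36,33,-37.5,-3,0],[36,33,-37.5,-3,0],[36,33,-37.5,-3,0],[36,33,-37.5,-3,0],[36,33,-37.5,-3,0],[36,33,-37.5,-3,0],[36,33,-37.5,-3,0],[36,33,-37.5,-3,0],[36,33,-37.5,-3,0]]]}}

```text
time_s: 1.65
position: [0.431, -0.1051, 0.2507]
ee_rot: [[0.975, 0.223, 0.0], [0.223, -0.975, -0.0], [0.0, 0.0, -1.0]]
contact_force: [0.5, -0.5, -0.1]
finger_gap: 0.383
gripper_force: 0.0
```

Emit:
{"fn": "play_rows", "kwargs": {"series": [[[36,33,-37.5,0,0],[36,33,-37.5,0,0],[36,33,-37.5,0,0],[36,33,-37.5,0,0],[36,0,0,0,-0.164],[36,0,0,0,-0.164],[36,0,0,0,-0.164],[36,0,0,0,-0.164],[36,0,0,0,-0.164],[36,0,0,0,-0.164],[36,0,0,0,-0.164],[36,0,0,0,-0.164]]]}}

```text
time_s: 3.15
position: [0.5256, 0.069, 0.2502]
ee_rot: [[0.029, 1.0, -0.001], [1.0, -0.029, 0.0], [0.0, -0.001, -1.0]]
contact_force: [-0.7, -0.2, -0.1]
finger_gap: 0.376
gripper_force: 0.0
```

```bash
python3 - <<'E'
from h import *
s=bot.sense(); print(s['time_s'],s['position'],s['ee_rot'],s['finger_gap'],s['q'])
w=get('wrist'); np.savez('pics/w1.npz',**w); save('w1.png',w['frame'])
for p in [(.553,.118,.085),(.544,.12,.053)]: print(proj(w,p))
E
```

```text
3.15 [0.52557748 0.06895914 0.25022793] [[ 2.86107639e-02  9.99590383e-01 -6.99664410e-04]
 [ 9.99590628e-01 -2.86107561e-02  2.11642587e-05]
 [ 1.13766171e-06 -6.99983513e-04 -9.99999755e-01]] 0.3757973505163354 [ 1.67009535e+00 -9.37530055e+00  1.07360893e+02  2.40352254e-03
  8.20544433e+01  3.30926200e+00]
(np.float64(342.3659620832272), np.float64(140.19987658478288))
(np.float64(333.35298051859417), np.float64(137.03740219263756))
```

View pics/w1.png

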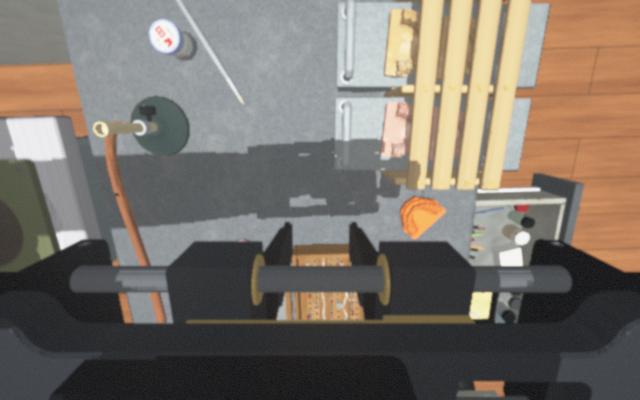

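The wrist view shows the pink board's handle at about (346,134), its front cast at (396,130), the tan handle at (347,40) and the orange look-alike at (422,214). I'll refine the position numerically.

```bash
python3 - <<'E'
from h import *
w=dict(np.load('pics/w1.npz')); g=cv2.cvtColor(w['frame'],cv2.COLOR_RGB2GRAY)
for v in (100,106,112,122,132,142,152,160,165,170): print(v,g[v,328:362])
save('w1c.png',cv2.resize(w['frame'][85:195,320:440],None,fx=5,fy=5,interpolation=cv2.INTER_CUBIC))
W=dep(w); print(W[135,340:358].round(3).tolist())
E
```

```text
100 [157 157 157 158 161 157 161 175 198 210 214 216 218 225 231 232 229 226
 217 211 208 206 212 214 213 212 210 210 212 212 213 211 211 216]
106 [158 159 159 158 160 160 166 180 205 218 230 239 232 195 156 162 182 198
 207 211 203 194 182 187 201 207 209 210 210 213 212 212 214 214]
112 [157 155 155 153 153 155 158 179 199 208 209 212 218 218 211 198 205 220
 231 232 222 208 193 190 207 215 217 217 214 214 215 215 215 215]
122 [159 158 155 156 154 156 166 186 207 211 214 213 210 192 172 184 206 223
 232 230 220 203 192 199 207 213 215 215 212 211 210 211 212 211]
132 [157 157 154 157 156 157 167 187 205 212 212 210 204 191 179 185 201 218
 226 227 214 198 192 198 211 212 214 213 211 212 212 211 210 212]
142 [ 96  95  94  97  97  98 105 114 122 120 117 120 119 121 122 127 133 136
 137 137 131 127 123 120 125 121 119 119 117 122 121 120 121 122]
152 [ 98  95  98 107 113 116 112 114 115 119 118 119 119 118 120 124 128 134
 135 131 127 123 121 120 118 118 117 118 120 121 120 122 121 121]
160 [ 94  97  96  98  96  99 103 112 118 123 132 130 123 118 120 126 133 133
 134 131 128 122 119 121 120 118 121 121 119 119 122 119 118 117]
165 [ 94  94  95  91  94 100 105 114 118 122 128 130 126 117 115 119 121 123
 121 122 119 118 119 122 121 121 120 117 117 118 118 120 120 120]
170 [ 98  95  98  99 102  98  97 100 100 101 104 104 102 104  99  98 100  99
 101  99 102  98 101 101 104 104 100 105 101 100  99 101 101  98]
[[0.552, 0.122, 0.054], [0.554, 0.122, 0.055], [0.555, 0.122, 0.054], [0.554, 0.124, 0.088], [0.555, 0.124, 0.09], [0.556, 0.124, 0.091], [0.557, 0.124, 0.092], [0.558, 0.124, 0.09], [0.559, 0.124, 0.091], [0.56, 0.124, 0.09], [0.562, 0.124, 0.087], [0.566, 0.122, 0.054], [0.567, 0.122, 0.054], [0.569, 0.122, 0.054], [0.57, 0.122, 0.055], [0.571, 0.122, 0.054], [0.572, 0.122, 0.054], [0.574, 0.122, 0.054]]
```

View pics/w1c.png

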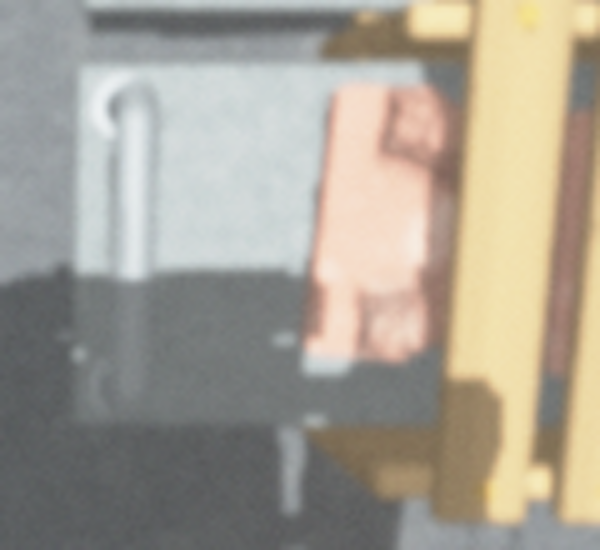

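Emit:
{"fn": "play_rows", "kwargs": {"series": [[[32,26.5,14.5,0,0.006],[32,26.5,14.5,0,0],[32,0,0,40,0],[32,0,0,40,0],[32,0,0,30,0],[32,0,0,0,0]]]}}

```text
time_s: 3.95
position: [0.5544, 0.1206, 0.1373]
ee_rot: [[0.042, 0.999, -0.007], [0.999, -0.042, -0.001], [-0.001, -0.007, -1.0]]
contact_force: [-0.3, 0.2, -0.0]
finger_gap: 0.337
gripper_force: 0.0
```

```bash
python3 - <<'E'
from h import *
s=bot.sense(); print(s['time_s'],s['position'],s['ee_rot'][:,1],s['finger_gap'],s['contact_force'])
w=get('wrist'); np.savez('pics/w2.npz',**w); save('w2.png',w['frame'])
W=dep(w); z=W[...,2]; m=(z>.082)&(z<.094)&(abs(W[...,0]-.556)<.02)&(abs(W[...,1]-.12)<.05); print(m.sum(),np.nanmin(W[m],0),np.nanmax(W[m],0),np.nanmedian(W[m],0))
E
```

```text
3.95 [0.55439033 0.12059899 0.13726798] [ 0.99911286 -0.04157742 -0.0066934 ] 0.3369690762860301 [-0.34159163  0.20262552 -0.00422378]
1046 [0.55145274 0.0841753  0.08205791] [0.5630321  0.1615385  0.09251867] [0.55739692 0.12666382 0.08986381]
```

View pics/w2.png

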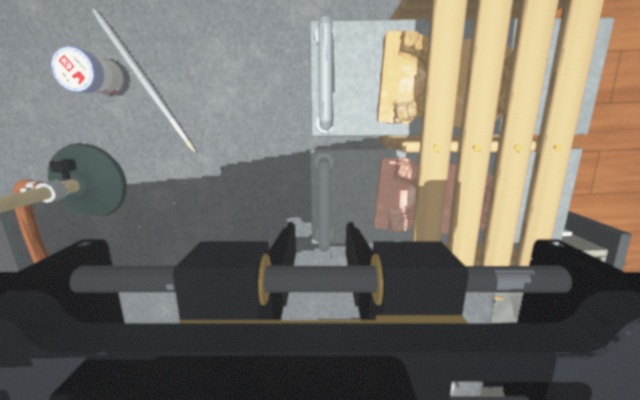

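The handle (322,195) is centred between the fingers (283 and 357), and the cast lies behind it at (396,195). I'll descend now.

Emit:
{"fn": "play_rows", "kwargs": {"series": [[[32,1,2,30,0],[32,0,0,30,0],[32,0,0,11,0],[32,0,0,0,0],[32,0,0,0,0]]]}}

```text
time_s: 4.62
position: [0.5602, 0.122, 0.0717]
ee_rot: [[0.04, 0.999, 0.003], [0.999, -0.04, 0.0], [0.001, 0.003, -1.0]]
contact_force: [0.2, 0.1, -0.3]
finger_gap: 0.338
gripper_force: 0.0
```

Emit:
{"fn": "play_rows", "kwargs": {"series": [[[32,0,0,0,0],[32,0,0,0,0]]]}}

```text
time_s: 4.88
position: [0.5593, 0.1219, 0.0705]
ee_rot: [[0.04, 0.999, 0.001], [0.999, -0.04, 0.0], [0.0, 0.001, -1.0]]
contact_force: [0.9, -0.1, -0.8]
finger_gap: 0.334
gripper_force: 0.0
```

```bash
python3 - <<'E'
from h import *
s=bot.sense(); print(s['time_s'],s['position'],s['ee_rot'],s['finger_gap'],s['contact_force'])
E
```

```text
4.875 [0.55933555 0.12185048 0.07052499] [[ 4.00223685e-02  9.99197802e-01  1.40078143e-03]
 [ 9.99198754e-01 -4.00226745e-02  1.91097697e-04]
 [ 2.47007418e-04  1.39201088e-03 -9.99999001e-01]] 0.3338215678057735 [ 0.88161856 -0.06042334 -0.81389409]
```

Emit:
{"fn": "play_rows", "kwargs": {"series": [[[32,0,-2,4,-0.004],[32,0,0,0,0],[0,0,0,0,0],[0,0,0,0,0],[0,0,0,0,0],[0,0,0,0,0],[0,0,0,0,0],[0,0,0,0,0]]], "squeeze": 40}}

```text
time_s: 5.88
position: [0.5568, 0.1219, 0.0657]
ee_rot: [[0.036, 0.999, 0.0], [0.999, -0.036, 0.0], [0.0, 0.0, -1.0]]
contact_force: [-0.4, -1.0, 0.6]
finger_gap: 0.095
gripper_force: 40.0
```

```bash
python3 - <<'E'
from h import *
s=bot.sense(); print(s['time_s'],s['position'],s['ee_rot'],s['finger_gap'],s['contact_force'],s['gripper_force'],s['wrist_torque'])
E
```

```text
5.875 [0.55683189 0.12187674 0.06568191] [[ 3.59493747e-02  9.99353612e-01  3.64417436e-05]
 [ 9.99353612e-01 -3.59493752e-02  1.33926355e-05]
 [ 1.46940366e-05  3.59367312e-05 -9.99999999e-01]] 0.0953825253370099 [-0.41940184 -0.96415648  0.59098446] 39.99998331069946 [ 0.00893026 -0.07335444 -0.00636066]
```

Emit:
{"fn": "play_rows", "kwargs": {"series": [[[0,0,0,0,0],[0,0,-1,0,0],[0,0,-2,0,0],[0,0,-3,0,0],[0,0,-4,0,0],[0,0,-4,0,0],[0,0,-4,0,0],[0,0,-4,0,0],[0,0,-3,0,0],[0,0,-2,0,0],[0,0,-1,0,0],[0,0,0,0,0]]], "squeeze": 60}}

```text
time_s: 7.38
position: [0.5286, 0.1229, 0.0657]
ee_rot: [[0.036, 0.999, -0.0], [0.999, -0.036, 0.0], [-0.0, -0.0, -1.0]]
contact_force: [0.6, -0.7, 0.6]
finger_gap: 0.094
gripper_force: 60.0
```

```bash
python3 - <<'E'
from h import *
s=bot.sense(); print(s['time_s'],s['position'],s['ee_rot'],s['finger_gap'],s['contact_force'],s['gripper_force'],s['wrist_torque'])
im=get('top'); a=im['frame'][85:235,165:335]; np.savez('pics/top1.npz',**im); save('topc1.png',cv2.resize(a,None,fx=4,fy=4,interpolation=cv2.INTER_CUBIC))
E
```

```text
7.375 [0.52864223 0.12287286 0.06567559] [[ 3.59346065e-02  9.99354038e-01 -4.60161847e-04]
 [ 9.99354143e-01 -3.59346040e-02  1.35704512e-05]
 [-2.97404851e-06 -4.60352297e-04 -9.99999894e-01]] 0.09351512899550349 [ 0.64434733 -0.6881386   0.59263712] 59.99973177909851 [-0.04947231 -0.29332077  0.02155437]
```

View pics/topc1.png

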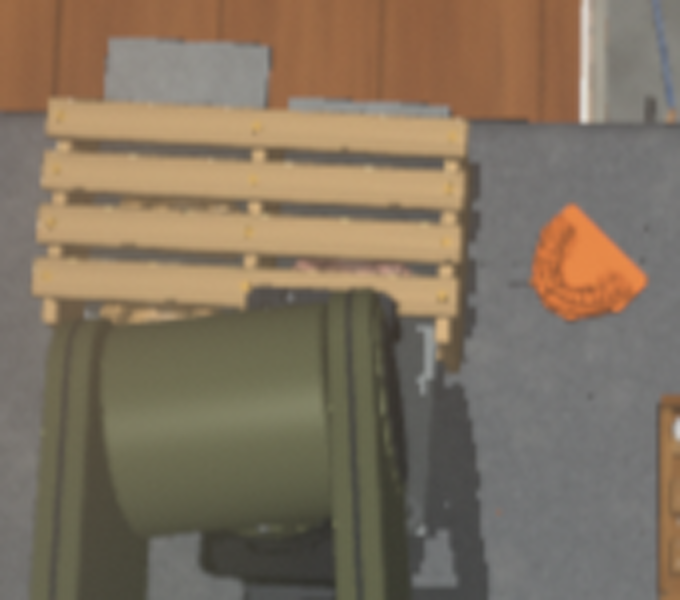

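The board follows cleanly: its tail is now at crop (370,100), and the wrist force is under 1 N. I'll keep pulling.

Emit:
{"fn": "play_rows", "kwargs": {"series": [[[0,0,-1,0,0],[0,0,-2,0,0],[0,0,-3,0,0],[0,0,-4,0,0],[0,0,-4,0,0],[0,0,-4,0,0],[0,0,-4,0,0],[0,0,-4,0,0],[0,0,-3,0,0],[0,0,-2,0,0],[0,0,-1,0,0],[0,0,0,0,0]]]}}

```text
time_s: 8.93
position: [0.4965, 0.124, 0.0656]
ee_rot: [[0.036, 0.999, -0.001], [0.999, -0.036, -0.0], [-0.0, -0.001, -1.0]]
contact_force: [-0.1, -0.5, 0.8]
finger_gap: 0.09
gripper_force: 60.0
```

Emit:
{"fn": "play_rows", "kwargs": {"series": [[[0,0,-1,0,0],[0,0,-2,0,0],[0,0,-3,0,0],[0,0,-4,0,0],[0,0,-4,0,0],[0,0,-4,0,0],[0,0,-4,0,0],[0,0,-3,0,0],[0,0,-2,0,0],[0,0,-1,0,0],[0,0,0,0,0],[0,0,0,0,0]]]}}

```text
time_s: 10.42
position: [0.4686, 0.125, 0.0656]
ee_rot: [[0.036, 0.999, -0.001], [0.999, -0.036, 0.0], [-0.0, -0.001, -1.0]]
contact_force: [-0.0, 0.4, 0.1]
finger_gap: 0.092
gripper_force: 60.0
```

```bash
python3 - <<'E'
from h import *
s=bot.sense(); print(s['time_s'],s['position'],s['ee_rot'],s['finger_gap'],s['contact_force'],s['gripper_force'],s['wrist_torque'])
a=get('wrist'); b=get('scene'); t=get('top')
for n,i in (('w3',a),('s3',b),('t3',t)): np.savez(f'pics/{n}.npz',**i)
c1=cv2.resize(a['frame'],None,fx=1,fy=1)[:300]; c2=cv2.resize(b['frame'][135:210,225:345],None,fx=3.3,fy=3.3,interpolation=cv2.INTER_CUBIC); c3=cv2.resize(t['frame'][85:210,165:295],None,fx=2,fy=2,interpolation=cv2.INTER_CUBIC)
o=np.zeros((300+250,660,3),np.uint8); o[:300,:640]=c1; o[300:300+c2.shape[0],:c2.shape[1]]=c2[:250]; o[300:550,400:660]=c3; save('m3.png',o); print(c2.shape)
E
```

```text
10.425 [0.4686215  0.12503041 0.06558938] [[ 3.59894864e-02  9.99351863e-01 -7.81475249e-04]
 [ 9.99352168e-01 -3.59894872e-02  1.30750490e-05]
 [-1.50583189e-05 -7.81439549e-04 -9.99999695e-01]] 0.09169648334729136 [-0.04560584  0.43689299  0.08915613] 59.999574422836304 [-0.01367215 -0.05468481  0.00376445]
(248, 396, 3)
```

View pics/m3.png

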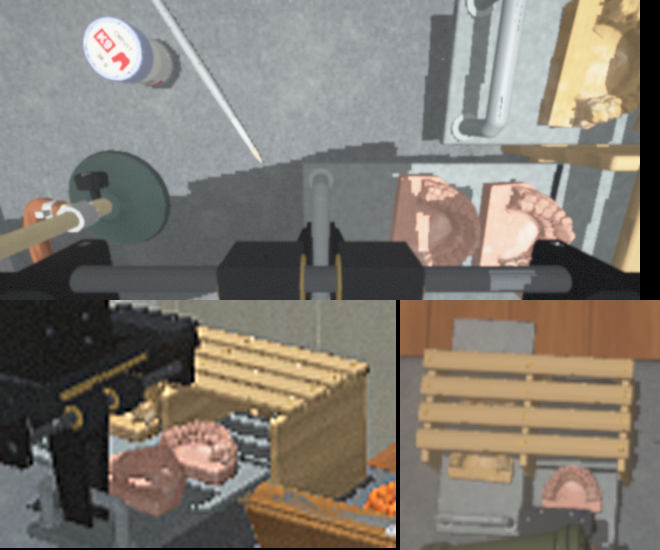

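Montage: in the wrist part the black line is at about (558,175), both pink casts stand at (437,220) and (525,225), and the middle divider's end is at about (585,150). Next I'll enlarge the area around the line.

```bash
python3 - <<'E'
from h import *
w=dict(np.load('pics/w3.npz')); t=dict(np.load('pics/t3.npz'))
a=cv2.resize(w['frame'][125:245,480:640],None,fx=5,fy=5,interpolation=cv2.INTER_CUBIC)[:300]
a=cv2.resize(w['frame'][130:190,480:640],None,fx=5,fy=5,interpolation=cv2.INTER_CUBIC)
b=cv2.resize(t['frame'][150:186,222:288],None,fx=8,fy=8,interpolation=cv2.INTER_CUBIC)
o=np.zeros((600,800,3),np.uint8); o[:300]=a; o[300:300+b.shape[0],:b.shape[1]]=b; save('m4.png',o)
W=dep(w); 
for v in (168,172,176,180): print(v,w['frame'][v,545:575].min(1), )
for u in (250,256,262,268): print(u,t['frame'][155:178,u].mean(1).round())
for u in (228,229,274,275): print(u,t['frame'][155:178,u].mean(1).round())
E
```

```text
168 [193 189 190 186 190 192 194 198 197 195 174 136  85  55  51  52  65  95
 146 181 194 193 192 183 165 132 115 109 111 109]
172 [197 199 193 192 191 191 192 190 173 144 108  72  57  55  53  62  96 142
 178 192 193 192 188 170 136 115 110 111 109 110]
176 [197 196 197 195 194 196 192 173 134  95  66  50  49  56  68 104 149 184
 199 200 202 200 181 153 122 114 109 109 112 111]
180 [196 195 192 193 194 192 183 155 112  71  54  51  54  66 105 152 182 194
 194 195 191 178 153 127 112 112 112 116 114 115]
250 [162. 163. 163. 162. 159. 157. 154. 132.  96.  96. 119. 145. 153. 150.
 137. 133. 129. 136. 143. 135. 157. 187. 191.]
256 [161. 162. 163. 163. 160. 157. 156. 141. 108.  95.  98. 123. 146. 140.
 136. 139. 140. 149. 141. 126. 131. 133. 136.]
262 [161. 162. 162. 164. 162. 158. 157. 149. 121.  92.  93. 119. 142. 127.
  85.  81. 115. 136. 126. 121. 132. 139. 137.]
268 [158. 161. 162. 163. 163. 159. 156. 152. 129.  93.  94. 119. 141. 135.
 106.  81. 114. 141. 143. 145. 148. 151. 148.]
228 [158. 157. 160. 159. 157. 154. 133. 113. 120. 120. 119. 118. 108.  95.
  93.  95. 100. 101.  86.  85.  85.  86.  84.]
229 [162. 162. 161. 159. 157. 154. 131.  97.  91.  91.  90.  91.  89.  89.
  90.  92.  94.  93.  87.  85.  84.  85.  83.]
274 [157. 161. 162. 160. 149. 146. 155. 154. 138. 132. 156. 161. 165. 166.
 157. 127. 109. 119. 126. 120.  94.  87.  84.]
275 [159. 161. 163. 162. 148. 143. 154. 154. 142. 142. 170. 173. 174. 173.
 166. 134. 100. 100. 105. 101.  84.  80.  78.]
```

View pics/m4.png

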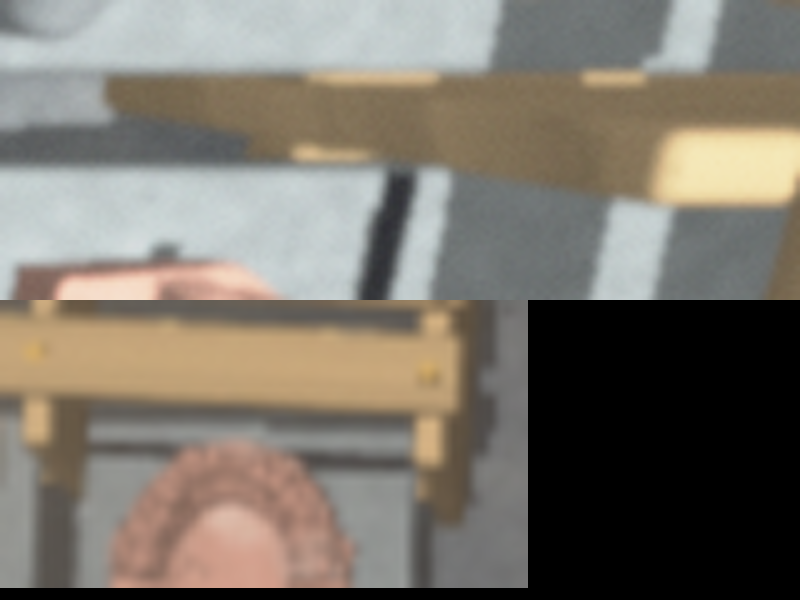

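```bash
python3 - <<'E'
from h import *
w=dict(np.load('pics/w3.npz')); t=dict(np.load('pics/t3.npz'))
a=np.radians(-2.05); d=np.array([np.cos(a),np.sin(a),0])
g=t['frame'].mean(2)
for u in range(224,230): print(u,g[160:173,u].round())
for u in (234,236,262,265,268,270):
    print('line',u,g[165:174,u].round())
for u,v in [(262,169.5),(268,170.0)]: p=onz(t,u,v,.053); print('Tline',p,p@d)
for u,v in [(226.5,167.9),(275.3,170.0)]: p=onz(t,u,v,.102); print('Tdiv',p,p@d)
for v,uc in [(168,559.2),(172,557.7),(176,556.5),(180,555.8)]: p=onz(w,uc,v,.053); print('Wline',p,p@d)
for u,v in [(480+660/5,130+130/5),(480+652/5,130+200/5)]: p=onz(w,u-.5,v-.5,.102); print('Wdiv top',p,p@d)
p=onz(w,480+105/5,130+80/5,0); print('Wdiv bottom',p,p@d)
E
```

```text
224 [151. 128. 108. 111. 125. 144. 148. 145. 141. 147. 149. 151. 151.]
225 [153. 138. 139. 154. 158. 163. 164. 148. 128. 137. 147. 148. 147.]
226 [153. 141. 148. 168. 172. 171. 170. 148. 115. 116. 127. 126. 123.]
227 [153. 139. 140. 160. 161. 162. 160. 140. 106.  99. 103. 112. 112.]
228 [154. 133. 113. 120. 120. 119. 118. 108.  95.  93.  95. 100. 101.]
229 [154. 131.  97.  91.  91.  90.  91.  89.  89.  90.  92.  94.  93.]
line 234 [120. 141. 122.  90. 117. 143. 144. 145. 145.]
line 236 [122. 143. 123.  85. 114. 144. 147. 148. 146.]
line 262 [ 93. 119. 142. 127.  85.  81. 115. 136. 126.]
line 265 [ 95. 122. 143. 130.  94.  81. 117. 146. 148.]
line 268 [ 94. 119. 141. 135. 106.  81. 114. 141. 143.]
line 270 [ 94. 118. 140. 134. 107.  79. 111. 142. 145.]
Tline [0.6210119  0.10086087 0.053     ] 0.6170064869340349
Tline [0.62011348 0.08780599 0.053     ] 0.6165756399686091
Tdiv [0.61319809 0.16837175 0.102     ] 0.6067827117063122
Tdiv [0.61040644 0.06797062 0.102     ] 0.607584356064113
Wline [0.62537402 0.16185894 0.053     ] 0.6191838173815646
Wline [0.62487879 0.15925118 0.053     ] 0.6187821882471334
Wline [0.62457558 0.15661665 0.053     ] 0.6185734130632368
Wline [0.62459753 0.1539502  0.053     ] 0.618690731423193
Wdiv top [0.60778775 0.17654217 0.102     ] 0.6010835638612184
Wdiv top [0.60856032 0.16987153 0.102     ] 0.602094257252108
Wdiv bottom [0.61882571 0.17150839 0.        ] 0.6122945214318417
```

Emit:
{"fn": "play_rows", "kwargs": {"series": [[[0,0,-1,0,0],[0,0,-2,0,0],[0,0,-3,0,0],[0,0,-2,0,0],[0,0,-1,0,0],[0,0,0,0,0],[0,0,0,0,0],[0,0,0,0,0]]]}}

```text
time_s: 11.58
position: [0.4596, 0.1253, 0.0656]
ee_rot: [[0.036, 0.999, -0.001], [0.999, -0.036, -0.0], [-0.0, -0.001, -1.0]]
contact_force: [-0.9, -0.1, -0.1]
finger_gap: 0.092
gripper_force: 60.0
```

```bash
python3 - <<'E'
from h import *
s=bot.sense(); print(s['time_s'],s['position'],s['contact_force'],s['gripper_force'],s['ee_rot'][:,2])
a=np.radians(-2.05); d=np.array([np.cos(a),np.sin(a),0])
w=get('wrist'); F=[get('top')for _ in range(6)]; t=F[0]; g=np.mean([f['frame'].mean(2) for f in F],0); np.savez('pics/w5.npz',**w)
for u in (234,236,262,265,268,270): print('line',u,g[164:178,u].round())
for u in (225,226,227,274,275,276): print('div',u,g[163:175,u].round())
x=cv2.resize(w['frame'][130:190,480:640],None,fx=5,fy=5,interpolation=cv2.INTER_CUBIC)
b=cv2.resize(g.astype(np.uint8)[150:186,222:288],None,fx=8,fy=8,interpolation=cv2.INTER_CUBIC)
o=np.zeros((600,800,3),np.uint8); o[:300]=x; o[300:300+b.shape[0],:b.shape[1]]=b[...,None]; save('m5.png',o)
print([onz(t,u,v,.053)@d for u,v in((235,168),(265,169.7),(235,172),(265,174))],[onz(t,u,v,.102)@d for u,v in((226,167.1),(275.3,170))])
E
```

```text
11.575 [0.45960881 0.12534908 0.06555885] [-0.93359552 -0.09506365 -0.11575714] 59.99967813491821 [-7.31385768e-04 -1.51594445e-05 -9.99999732e-01]
line 234 [ 99. 122. 145. 147. 145. 145. 144. 122.  86. 114. 143. 145. 146. 146.]
line 236 [ 98. 121. 145. 147. 147. 149. 147. 124.  88. 115. 144. 147. 148. 146.]
line 262 [ 95.  96. 122. 146. 145. 143. 145. 145. 125.  85. 100. 132. 143. 139.]
line 265 [ 94.  94. 119. 144. 148. 149. 149. 146. 123.  83.  90. 124. 146. 148.]
line 268 [ 92.  92. 119. 144. 148. 149. 147. 144. 123.  85.  89. 122. 142. 143.]
line 270 [ 94.  92. 119. 144. 147. 145. 144. 144. 132. 102.  79. 112. 142. 144.]
div 225 [154. 159. 164. 165. 149. 128. 137. 147. 148. 148. 148. 148.]
div 226 [168. 170. 171. 169. 149. 116. 116. 127. 126. 122. 118. 118.]
div 227 [160. 162. 162. 160. 140. 107. 100. 104. 113. 114.  95.  92.]
div 274 [138. 132. 155. 161. 166. 168. 161. 137. 116. 120. 123. 114.]
div 275 [141. 143. 170. 173. 174. 174. 166. 135. 100. 100. 105. 100.]
div 276 [143. 140. 162. 164. 162. 163. 159. 131.  94.  89.  89.  89.]
[np.float64(0.6172857745602379), np.float64(0.6169016830446877), np.float64(0.6084582572959315), np.float64(0.6074020023303087)] [np.float64(0.60840409615379), np.float64(0.607584356064113)]
```

View pics/m5.png

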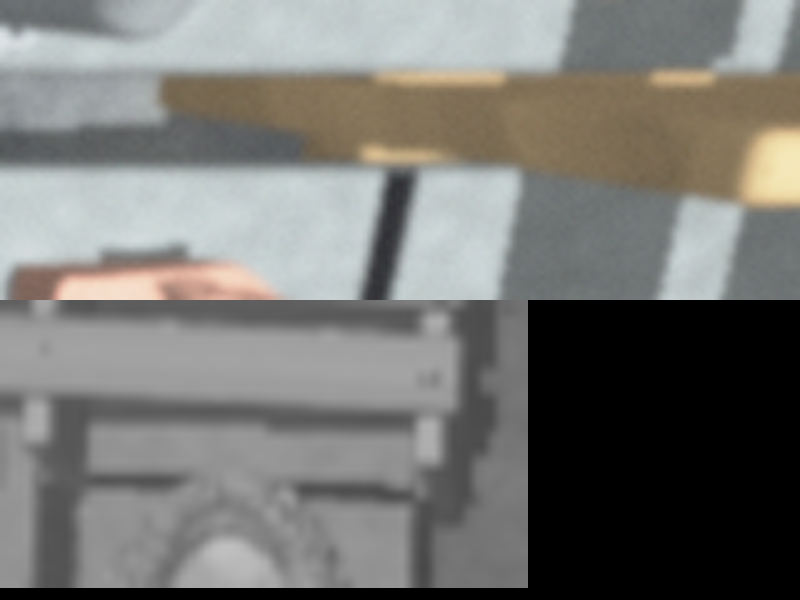

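```bash
python3 - <<'E'
from h import *
a=np.radians(-2.05); d=np.array([np.cos(a),np.sin(a),0])
w=dict(np.load('pics/w5.npz'))
for n,x,y,z in [('line',401,175,.053),('line',375,290,.053),('ledge pink',360,152,.045),('ledge tan',375,78,.045),('divtop',748,135,.102),('divtop',742,200,.102),('divbot',160,80,0),('divbot',305,155,0)]:
    p=onz(w,480+(x+.5)/5-.5,130+(y+.5)/5-.5,z); print(n,p,(p@d).round(4))
W=dep(w); print(W[160,548:575:2].round(3).tolist())
E
```

```text
line [0.61635728 0.16441272 0.053     ] 0.6101
line [0.61572626 0.14916221 0.053     ] 0.61
ledge pink [0.61698681 0.16626922 0.045     ] 0.6106
ledge tan [0.61724691 0.17607951 0.045     ] 0.6106
divtop [0.60721166 0.17604943 0.102     ] 0.6005
divtop [0.6081667  0.16984024 0.102     ] 0.6017
divbot [0.61845938 0.17184904 0.        ] 0.6119
divbot [0.6442138  0.15859015 0.        ] 0.6381
[[0.617, 0.166, 0.042], [0.615, 0.166, 0.046], [0.617, 0.166, 0.045], [0.618, 0.166, 0.046], [0.62, 0.166, 0.045], [0.622, 0.166, 0.044], [0.622, 0.166, 0.045], [0.62, 0.167, 0.05], [0.619, 0.167, 0.053], [0.616, 0.168, 0.057], [0.617, 0.168, 0.058], [0.616, 0.168, 0.06], [0.616, 0.169, 0.061], [0.617, 0.169, 0.062]]
```

The enlarged crop shows the line at crop (400,175), level with the ledge front ends at (360,152). The wrist view puts them 0.6 mm apart and the top view agrees within 0.5 mm. The casts are clear of the deck, the board is level, and the grip is holding at 60 N.

```bash
python3 -c "
from rig import bot
print(bot.sign_off())"
```

```text
the job is handed in; nothing more can be done
None
```

The pink board is drawn out about 97 mm, with its black line within about 1 mm of the dividers' front ends by both camera views; it is level and still gripped at 60 N, the casts stand on it clear of the deck, and the job is handed in after about 12 s.

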